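Weigh the tea tin on the bench steelyard

ROBOT

A 6-joint arm with a two-finger parallel gripper is mounted at the origin on the work surface. World frame = base frame: x ahead of the robot, y to its left, z up, the work surface at z = 0. Lengths are in mm, angles in rad, forces in N, time in s.
With the tool pointing down it reaches from about 300 to 775 mm from the base axis. Payload 14.6 kg.
Tool frame: the origin (TCP) lies on the centre line of the jaws, within the pads' length; the fingertips stand 19 mm ahead of it and the grasp point (between the pads) is the TCP (bot.tip_reach is the distance from the TCP to the fingertips, in mm); z points along the fingers, y is the line along which they close (so a half turn about z gives the same grasp; the last joint's range is limited). The gripper opens to 85 mm and grips with 20 to 120 N. Pads are 22 mm wide; open, the fingers measure 114 mm over their backs; the gripper's body (76 mm by 85 mm) begins 54 mm behind the grasp point. The pads swing forward as they close: fully open they stand 13 mm farther back than shut.
Start: joints at [1.045, 0.3, 1.521, -0, 1.321, -0.067], TCP at [243.576, 493.113, 250.281] pointing down, gripper open.
Joint ranges: [-3.03, 3.03], [-0.79, 2.21], [0.23, 2.52], [-1.04, 4.18], [0, 3.07], [-2.55, 2.55]. Speed limits (rad/s): [2.22, 2.22, 2.57, 3.14, 3.14, 3.14].

INTERFACE

Orientations are given as a unit quaternion [w, x, y, z].
In Python, from rig import bot gives the robot as it stands. Calls block until the motion is done:
- bot.move_to(position, orientation): joint-space move of the TCP to a pose.
- bot.servo_line(position, attitude=None, speed=150, until_force=None): straight line of the TCP; attitude=None keeps the orientation; speed is the mean speed in mm/s. With until_force (N) it stops when the force on the tool has changed by that much, and returns True; else False.
- bot.move_joints(angles): joint-space move.
- bot.move_gripper(opening, grip_force=None): finger opening in mm; grip_force is the grip in N (None keeps the last); returns when the fingers have stopped.
- bot.dwell(seconds).
- bot.ik(position, orientation): joint angles nearest the present ones, or None.
- bot.read_state(): the state.
- bot.read_camera(name): name is "scene" or "top" or "wrist"; returns a dict with "image" (420x560x3 uint8, blue, green, red), "depth" (420x560 float32, mm along the optical axis (not along the pixel's ray), 0 where there is no reading), "fovy" (degrees; the focal length in pixels is half the picture's height over the tangent of half this angle, whatever the lens; pixels are square), "cx", "cy" (the principal point, pixels), "eye" and "attitude" of the camera in the world; the wrist camera has in their place "mount" (4x4, takes a point from camera to tool coordinates, whose origin is the TCP and whose axes are the flange's). Camera axes: x right, y down, z forward; pixel columns grow to the right and rows downward; lengths in mm; the calibration is good to about 2 mm. A picture is of the moment at which its call begins: read the wrist's pose just before it.
A pose or a line that the arm cannot do raises bot.MotionError and nothing moves.
- bot.finish_job(): hands the job in; it is judged then, once.
The state is a dict: "clock": time; "joint_positions": joint angles; "qvel": joint speeds; "effort": joint torques, N m; "ee_pos": TCP position; "tool_rot": TCP orientation; "ft_force": force on the tool from outside, world axes, zero at the start; "moment": the same for the moment, N m; "grip_width": finger opening in mm; "grip_force": force on a finger pad.
Only numpy, scipy, OpenCV 4.12 (cv2) and the standard library are available. Lean on these libraries where they do the work, as an engineer would, in place of code of your own. Each camera call takes 0.05 s, during which the arm holds its last target. There are 200 camera calls.

TASK

Weigh the tea tin that hangs from the bench scale: fit the small steel ring weight over the upright stem near the end of the beam so that it sits flat on its seat, and slide the poise along the notched beam until the pointer at the beam's end comes to rest level with the raised middle band of the plate behind it. Leave the beam swinging free with the ring and the poise in place, and leave the other things on the bench where they are.

Things in the scene. Friction and masses are not known exactly. Their poses are not given: they have to be found in the camera images.
- scale: Grey bench steelyard, fixed, base 100 x 460 x 16 mm, with an upright white plate (50 mm wide, top 222 mm above the table) at the pointer. Origin on the table under the fulcrum; y runs along the level beam towards poise, stem and pointer; the tin hangs on the other side. Beam's middle line 180 mm above the table when level; bar 10 mm wide, 16 mm high, notch teeth on top to 13 mm above that line, y = 50 to 220 mm
- beam (a joint): tilt of the beam about the fulcrum, rad: 0 level, +0.10 = pointer end up at its stop (tin too heavy), -0.10 = pointer end down at its stop (poise too far out). The beam is on a springy pivot: between the stops each notch of the poise towards the pointer lowers the reading by about 0.044, and it comes to rest within about 2 s
- pointer_tip (a point): tip of the pointer, a 6 mm steel rod at the beam's end, 340 mm from the fulcrum along the beam
- band_middle (a point): the point where the pointer tip is when the beam is level: the middle height of the raised dark steel band (22 mm high, so 11 mm up and down from this point) on the upright plate
- poise (a joint): position of the poise along the beam, m: 0 = innermost notch (60 mm from the fulcrum), grows towards the pointer to 0.150. Notches every 10 mm: a spring pawl clicks it into the nearest one; pushing it along takes about 2 N and it stays where it is left
- poise_grip (a point): centre of the poise's black upright grip block, 16 mm across the beam, 22 mm along it, 50 mm high (25 mm up and down from this point); its foot is 11 mm above the tooth tops. z axis up from the beam, y axis along the beam. It tilts and rises or sinks with the beam
- ring_centre (a point): centre of the loose ring weight lying flat on the table: plain steel, outer diameter 40 mm, bore 18 mm, 20 mm high, 0.16 kg; z is the bore's axis. This point is 10 mm above its underside
- stem_top (a point): top of the upright steel stem on the beam, 14 mm in diameter with a tapered tip, 37 mm tall, 265 mm from the fulcrum; z along the stem upwards, y along the beam. It tilts with the beam
- stem_foot (a point): foot of the stem: centre of the flat round seat, 34 mm in diameter, on which the ring's underside must rest; z along the stem upwards; the seat's top is 12 mm above the beam's middle line
- tin_middle (a point): centre of the tea tin to be weighed, 92 mm wide, 98 mm high, hung by a wire bail on the beam 130 mm from the fulcrum. Its filling varies (about 0.65 to 0.81 kg). Without the ring it always outweighs the poise; with the ring one or two notches, somewhere from about 50 to 140 mm, bring the pointer level with the band
- tea_brick1_middle (a point): centre of a green hard-packed tea brick with a paper band, 62 x 105 x 46 mm, bystander
- tea_brick2_middle (a point): centre of a golden hard-packed tea brick with a paper band, 62 x 105 x 46 mm, bystander
- jar_middle (a point): centre of a glass jar, 68 mm in diameter, 95 mm high, bystander
- tape_roll_middle (a point): centre of a cardboard tape roll lying flat, outer diameter 90 mm, bore 72 mm, 45 mm high, bystander
Mind the look-alikes: they are no part of the job. Of the things shaped like the part that bears ring_centre, the bare steel one is meant.

How it is judged:
By the outcome, as a careful person would: the job done as asked, in the order asked, and still so for the second after the job is handed in, with the robot touching nothing.
It also fails if it takes over 67 s, if anything falls off the work surface, if the arm or the gripper's body presses on something with over 40 N, if the wrist force passes 120 N, or if a joint passes its speed limit or range.

## Working session

There is one attempt and no reset: what is moved stays moved. The work goes in short steps, each a Python script; the robot and the scene stay as the last script left them, time stands still between calls to the robot, and variables do not carry over. Pictures are saved under pics/ and viewed, at most 10 in all, crops included, and the job is handed in when it is done.

```bash
mkdir -p pics; ls; cat > h.py <<'E'
import numpy as np, cv2
from scipy.spatial.transform import Rotation as R
from rig import bot
def rot(q): return R.from_quat([q[1],q[2],q[3],q[0]]).as_matrix()
def cam(name):
    s=bot.read_state(); c=bot.read_camera(name)
    c['f']=210/np.tan(np.radians(c['fovy'])/2)
    if 'mount' in c:
        M=np.array(c['mount']); Rt=rot(s['tool_rot'])
        c['R']=Rt@M[:3,:3]; c['e']=np.array(s['ee_pos'])+Rt@M[:3,3]
    else:
        a=np.array(c['attitude']); c['R']=a if a.shape==(3,3) else rot(a); c['e']=np.array(c['eye'])
    return c
def ray(c,u,v): return c['R']@np.array([(u-c['cx'])/c['f'],(v-c['cy'])/c['f'],1])
def onz(c,u,v,z):
    d=ray(c,u,v); return c['e']+d*(z-c['e'][2])/d[2]
def pts(c):
    v,u=np.mgrid[0:420,0:560]; d=c['depth']
    p=np.stack([(u-c['cx'])/c['f']*d,(v-c['cy'])/c['f']*d,d],-1)@c['R'].T+c['e']
    p[d==0]=np.nan; return p
def proj(c,p):
    q=c['R'].T@(np.array(p)-c['e']); return c['cx']+c['f']*q[0]/q[2], c['cy']+c['f']*q[1]/q[2]
E
python3 - <<'E'
from h import *
print(bot.read_state())
for n in ['scene','top','wrist']:
    c=cam(n); cv2.imwrite(f'pics/{n}0.png',c['image']); print(n,c['fovy'],c['cx'],c['cy'],c['e'],c['R'].round(3).tolist())
    np.savez(f'{n}0.npz',**{k:v for k,v in c.items()})
E
```

```text
pics
{'clock': 0.0, 'joint_positions': array([ 1.04543298e+00,  3.00489965e-01,  1.52162132e+00, -1.37233524e-05,
        1.32072702e+00, -6.66107497e-02]), 'qvel': array([-0.00029533,  0.00113695,  0.00020667, -0.00038198, -0.00165108,
        0.0004553 ]), 'effort': array([-8.40554603e-04, -5.43508387e+01, -3.61787510e+01, -7.86180090e-05,
        4.08969514e-03,  7.46665296e-05]), 'ee_pos': array([243.45044349, 492.92650954, 249.69394055]), 'tool_rot': array([-1.75310168e-04,  2.27368502e-01,  9.73808593e-01, -5.97680599e-04]), 'ft_force': array([-0.9046728 , -0.62386603,  0.56724092]), 'moment': array([ 0.06903106, -0.04678473, -0.02094042]), 'grip_force': 0.0, 'grip_width': 85.40005317500766}
scene 57.27717982388784 274.53044892271174 208.1338666051891 [1381.394771    -49.16695018  889.01297772] [[0.073, 0.674, -0.735], [0.997, -0.059, 0.045], [-0.013, -0.737, -0.676]]
top 51.65229725065927 279.12076581199204 205.78710074489652 [ 461.28522453    8.85107771 1345.91885981] [[-0.014, -0.994, 0.111], [-1.0, 0.013, -0.015], [0.014, -0.111, -0.994]]
wrist 66.92089253816226 275.8730562308401 215.9617206943462 [181.97949044 523.76972878 373.93475721] [[0.442, 0.864, 0.24], [0.897, -0.425, -0.12], [-0.002, 0.269, -0.963]]
```

View pics/scene0.png

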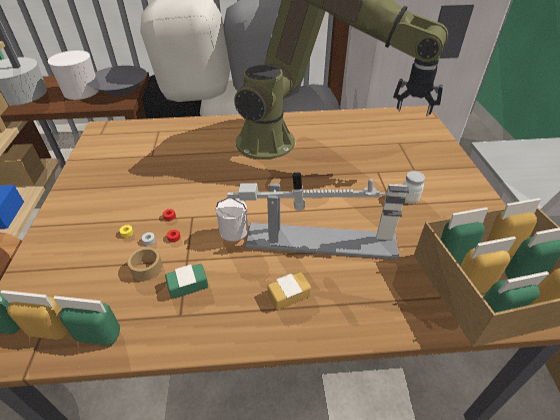

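View pics/top0.png

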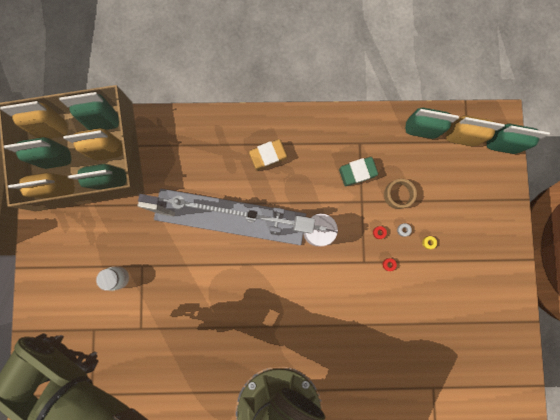

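The scene view shows the bare steel ring at (148,239) among red and yellow look-alikes. The top view has it at (405,230), the stem near (180,203), the poise grip near (252,214) and the pointer plate near (150,202).

```bash
python3 - <<'E'
from h import *
def ld(n): return dict(np.load(f'{n}0.npz'))
t=ld('top'); s=ld('scene'); P=pts(t); S=pts(s)
for n,(u,v) in dict(ring=(405,230),red1=(381,232),yel=(431,242),stem=(180,203),poise=(252,214),plate=(150,202),tin=(321,230),jar=(111,280)).items():
    w=P[v-8:v+9,u-8:u+9].reshape(-1,3); w=w[~np.isnan(w[:,0])]
    print(n,P[v,u].round(), 'zmax',w[np.argmax(w[:,2])].round())
print('ring z10',onz(t,405,230,10).round(1),'scene',onz(s,148,239,18).round(1), S[239,148])
# beam axis: points with 165<z<210
m=(P[...,2]>165)&(P[...,2]<205); m[:, :165]=0; m[:,300:]=0; m[:180]=0;m[250:]=0
q=P[m]; c=q[:,:2].mean(0); e=np.linalg.svd(q[:,:2]-c)[2][0]; print('axis',c,e,len(q))
m=(P[...,2]>225)&(P[...,0]<700)&(abs(P[...,1])<250)&(P[...,0]>350); print('poise top pts',P[m].mean(0) if m.any() else 0,m.sum())
for n,c in(('top',t),('scene',s)):
    b=cv2.resize(c['image'][180:250,130:350] if n=='top' else c['image'][160:265,215:425],None,fx=3.5,fy=3.5,interpolation=cv2.INTER_CUBIC); cv2.imwrite(f'pics/{n}_crop.png',b)
E
```

```text
ring [ 531. -402.    2.] zmax [ 548. -394.   29.]
red1 [ 526. -327.    1.] zmax [ 521. -332.   28.]
yel [ 493. -481.    1.] zmax [ 507. -472.   29.]
stem [598. 251. 217.] zmax [601. 254. 258.]
poise [563.  61. 263.] zmax [562.  68. 266.]
plate [600. 325. 230.] zmax [597. 316. 233.]
tin [ 528. -127.  121.] zmax [537. -97. 205.]
jar [396. 468.  99.] zmax [380. 472. 101.]
ring z10 [ 530.5 -399.4   10. ] scene [ 541.1 -392.3   18. ] [ 544.780374   -390.76838393   21.83395048]
axis [556.6438344   19.36981483] [-0.17663553 -0.98427633] 474
poise top pts [569.43675205  85.3853019  256.84699701] 74
```

View pics/scene_crop.png

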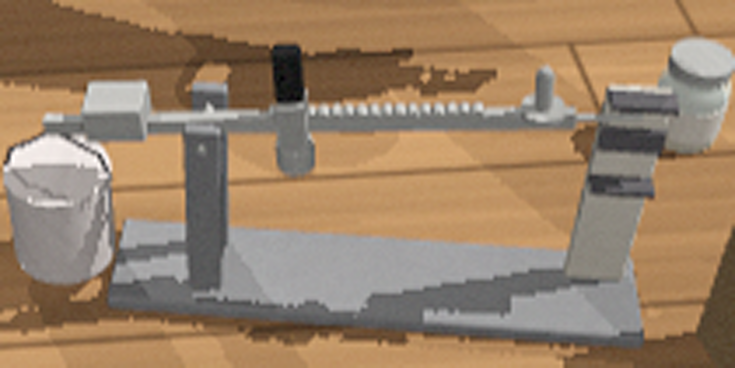

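The close-up shows the beam resting pointer-up, the ring stem at (545,90) in the crop, and the black grip at (288,75) near the innermost notches. Next I take wrist views of the stem, the poise and the ring.

```bash
cat >> h.py <<'E'
def down(yaw=-0.19, tilt=0.0):
    "tool down, y axis at angle yaw; tilt leans the tool axis back about tool y (x axis along the beam)"
    y=np.array([np.cos(yaw),np.sin(yaw),0]); z=np.array([0,0,-1.]); x=np.cross(y,z)
    M=np.stack([x,y,z],1)@R.from_euler('y',tilt).as_matrix()
    q=R.from_matrix(M).as_quat(); return [q[3],q[0],q[1],q[2]]
def save(c,n): np.savez(n+'.npz',**c)
def load(n): return dict(np.load(n+'.npz'))
def tri(cs,uvs):
    A=np.zeros((3,3));b=np.zeros(3)
    for c,(u,v) in zip(cs,uvs):
        d=ray(c,u,v); d/=np.linalg.norm(d); M=np.eye(3)-np.outer(d,d); A+=M; b+=M@c['e']
    p=np.linalg.solve(A,b); return p,[np.subtract(proj(c,p),uv).round(1) for c,uv in zip(cs,uvs)]
E
python3 - <<'E'
from h import *
q=down()
for i,p in enumerate([(598,240,400),(570,150,400),(560,80,400)]):
    bot.move_to(p,q); bot.dwell(.2); save(cam('wrist'),f'ws{i}')
for i,p in enumerate([(530,-400,170),(500,-360,170)]):
    bot.move_to(p,q); bot.dwell(.2); save(cam('wrist'),f'wr{i}')
print(bot.read_state()['clock'], bot.read_state()['joint_positions'].round(2))
im=np.vstack([np.hstack([load('ws0')['image'],load('ws1')['image']]),np.hstack([load('ws2')['image'],load('wr0')['image']])])
cv2.imwrite('pics/w.png',cv2.resize(im,(800,600),interpolation=cv2.INTER_AREA))
E
```

```text
6.175 [-0.68  0.52  1.41  0.    1.22 -0.49]
```

View pics/w.png

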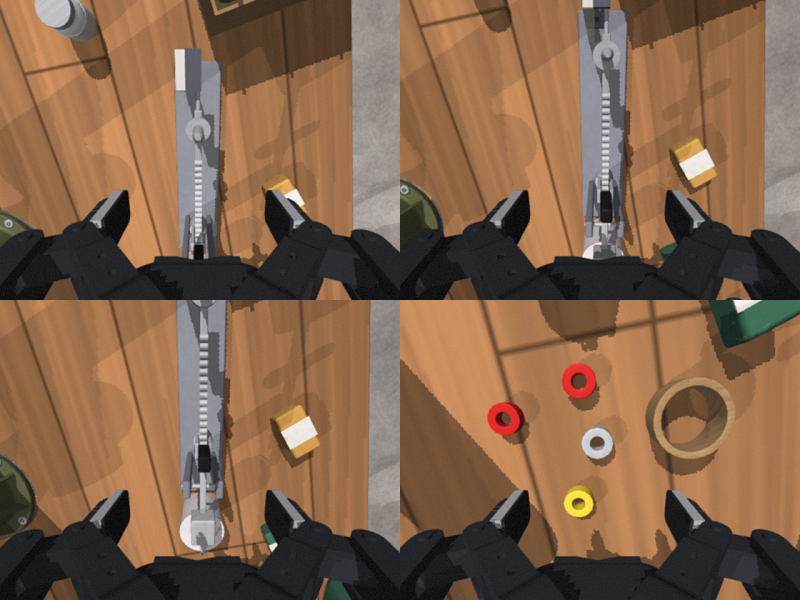

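Wrist views (full-resolution pixels): stem at (276,171) in ws0 and (290,70) in ws1. Black grip is at (288,287) in ws1 and (286,217) in ws2, and the steel ring at (276,200) in wr0.

```bash
python3 - <<'E'
from h import *
w0,w1,w2,r0,r1=[load(n) for n in('ws0','ws1','ws2','wr0','wr1')]
def box(c,u,v,r,cond):
    m=np.zeros((420,560),np.uint8); v0,v1=max(0,v-r),v+r; u0,u1=u-r,u+r; m[v0:v1,u0:u1]=cond[v0:v1,u0:u1]
    n,l,st,ce=cv2.connectedComponentsWithStats(m); k=1+np.argmax(st[1:,4]); return ce[k],st[k]
uv=[];
for c,u,v in((w0,276,171),(w1,290,70)):
    P=pts(c); z=P[...,2]; zm=np.nanmax(z[v-25:v+25,u-25:u+25]); m=z>zm-8
    ce,st=box(c,u,v,25,m); uv.append(ce); print('stem',zm,ce,st,np.nanmedian(P[v-25:v+25,u-25:u+25][m[v-25:v+25,u-25:u+25]],axis=0))
S,e=tri([w0,w1],uv); print('stem top',S.round(1),e)
uv=[]
for c,u,v in((w1,288,287),(w2,286,217)):
    P=pts(c); z=P[...,2]; zm=np.nanmax(z[v-25:v+25,u-25:u+25]); m=(z>zm-8)
    ce,st=box(c,u,v,30,m); uv.append(ce); print('grip',zm,ce,st)
G,e=tri([w1,w2],uv); print('grip top',G.round(1),e)
d=S-G; print('yaw dir',np.degrees(np.arctan2(d[0],d[1])),np.hypot(*d[:2]))
uvs={}
rp=[530,-399,20]
for name,c in (('wr0',r0),('wr1',r1)):
    u,v=[int(round(x)) for x in proj(c,onz(load('wr0'),276,200,20))]
    hsv=cv2.cvtColor(c['image'],cv2.COLOR_BGR2HSV); P=pts(c)
    m=((hsv[...,1]<60)&(P[...,2]>12)).astype(np.uint8)
    mm=np.zeros_like(m); mm[v-35:v+35,u-35:u+35]=m[v-35:v+35,u-35:u+35]
    ct,h=cv2.findContours(mm,cv2.RETR_CCOMP,cv2.CHAIN_APPROX_NONE)
    print(name,u,v)
    for k,x in zip(ct,h[0]):
        if len(k)>15: el=cv2.fitEllipse(k); print(' hole' if x[3]>=0 else ' outer',np.round(el,1).tolist() if 0 else el, onz(c,*el[0],20).round(1)); uvs.setdefault('h' if x[3]>=0 else 'o',[]).append(el[0])
for k,x in uvs.items(): 
    if len(x)==2: print(k,tri([r0,r1],x))
E
```

```text
stem 257.2050856400295 [276.80588235 189.57058824] [269 183  16  13 170] [601.03636859 256.95621853 253.86490438]
stem 257.473400395303 [289.68992248  75.2248062 ] [281  66  18  19 258] [600.208669   254.68760515 253.79580203]
stem top [600.7 255.7 247.1] [array([0., 0.]), array([-0., -0.])]
grip 263.3433413624077 [288.13527851 299.86737401] [280 288  18  24 377]
grip 263.6876410957969 [285.44761905 228.4952381 ] [277 216  18  25 420]
grip top [564.4  62.1 256.9] [array([ 0.1, -0. ]), array([-0.1,  0. ])]
yaw dir 10.616744196657141 196.88547150542522
wr0 276 200
 outer ((275.5735168457031, 199.08424377441406), (43.17060852050781, 43.86152267456055), 3.231382131576538) [ 531.  -392.3   20. ]
 hole ((275.5321960449219, 198.99819946289062), (18.415508270263672, 20.57594871520996), 89.80918884277344) [ 530.9 -392.2   20. ]
wr1 316 235
 outer ((315.5782165527344, 233.67083740234375), (41.883575439453125, 42.522830963134766), 101.37183380126953) [ 530.6 -391.7   20. ]
 hole ((315.51336669921875, 233.5400390625), (16.611215591430664, 19.413423538208008), 72.81407165527344) [ 530.5 -391.6   20. ]
o (array([ 530.82375364, -393.12830792,   16.12161694]), [array([ 0., -0.]), array([-0.,  0.])])
h (array([ 530.79686278, -393.10209812,   15.82950443]), [array([ 0., -0.]), array([-0.,  0.])])
```

```bash
python3 - <<'E'
from h import *
uv=[]; cs=[load('ws0'),load('ws1')]
for c,(u,v),r in zip(cs,[(277,195),(290,75)],[30,30]):
    z=pts(c)[...,2]; m=np.zeros(z.shape,np.uint8); m[v-r:v+r,u-r:u+r]=(z>246)[v-r:v+r,u-r:u+r]
    n,l,st,ce=cv2.connectedComponentsWithStats(m); k=1+np.argmax(st[1:,4]); print(ce[k],st[k]); uv.append(ce[k])
    print(onz(c,*ce[k],253).round(1), np.nanmedian(pts(c)[l==k],axis=0))
print(tri(cs,uv))
q=down()
bot.move_gripper(60,25)
bot.move_to((530.8,-392.2,70),q)
print(bot.servo_line((530.8,-392.2,21),speed=60,until_force=6), bot.read_state()['ee_pos'])
bot.move_gripper(30,40); s=bot.read_state(); print(s['grip_width'],s['grip_force'],s['ee_pos'])
bot.servo_line((530.8,-392.2,120),speed=120); s=bot.read_state(); print(s['grip_width'],s['grip_force'],s['ft_force'],s['clock'],bot.tip_reach)
bot.dwell(.1); c=cam('wrist'); save(c,'held'); cv2.imwrite('pics/held.png',c['image'])
E
```

```text
[276.73429952 190.00966184] [269 182  16  17 207]
[600.7 256.4 253. ] [600.78045851 256.7125168  253.47101245]
[289.68992248  75.2248062 ] [281  66  18  19 258]
[600.3 254.8 253. ] [600.208669   254.68760515 253.79580203]
(array([600.57192023, 255.49499925, 248.24115316]), [array([0., 0.]), array([-0., -0.])])
False [ 531.00256945 -392.35878685   21.40947687]
38.84110145999467 40.09151050820947 [ 531.03347283 -392.3659812    21.81894715]
38.3794109091089 40.333599261939526 [-0.05253514 -0.2347691  -1.30599121] 9.3333 19.0
```

View pics/held.png

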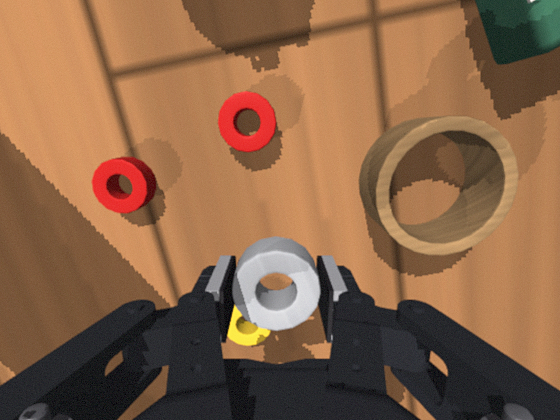

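The ring is held upright between the pads, with the bore centre at about (276,292). Next I measure it in the tool frame and look at the stem from just short of it.

```bash
cat >> h.py <<'E'
def ringtool(c):
    hsv=cv2.cvtColor(c['image'],cv2.COLOR_BGR2HSV); s=bot.read_state()
    m=np.zeros((420,560),np.uint8); m[225:340,233:322]=((hsv[...,1]<40)&(hsv[...,2]>120)&(c['depth']<175))[225:340,233:322]
    ct,h=cv2.findContours(m,cv2.RETR_CCOMP,cv2.CHAIN_APPROX_NONE)
    return [(k,cv2.fitEllipse(k)) for k,x in zip(ct,h[0]) if x[3]>=0 and len(k)>30]
E
python3 - <<'E'
from h import *
q0=down(-.185); q=down(-.185,.1); b=np.array([np.sin(.185),np.cos(.185),0])
c=load('held'); M=c['mount']
def tool(c,u,v,zt):
    d=M[:3,:3]@np.array([(u-c['cx'])/c['f'],(v-c['cy'])/c['f'],1]); e=M[:3,3]; return e+d*(zt-e[2])/d[2]
for k,el in ringtool(c): print('bore',el,tool(c,*el[0],1.6).round(2))
P=pts(c); print('ring top depth at face',c['depth'][250:330:6,277], )
S=np.array([600.5,255.7,255])
bot.servo_line((531,-392,330),speed=250)
bot.move_to(S-60*b+[0,0,75],q0)
bot.servo_line(S-60*b+[0,0,50],q,speed=80)
bot.dwell(.2); c=cam('wrist'); save(c,'near'); cv2.imwrite('pics/near.png',c['image']); s=bot.read_state(); print(s['ee_pos'],s['clock'],s['grip_width'])
for k,el in ringtool(c): print('bore',el,tool(c,*el[0],1.6).round(2))
E
```

```text
bore ((272.62677001953125, 284.61279296875), (24.769052505493164, 43.391571044921875), 66.55128479003906) [ 2.14 -2.04  1.6 ]
ring top depth at face [136.00735 134.69444 135.90854 135.37767 265.786   267.31528 267.6605
 156.76152 151.47705 146.40506 142.62404 142.00601 143.16762 144.88084]
[589.55974272 196.92283739 305.43498004] 13.3083 38.56401587501527
bore ((274.4286193847656, 286.2829895019531), (29.749303817749023, 41.6538200378418), 83.72348022460938) [ 1.33 -1.26  1.6 ]
```

View pics/near.png

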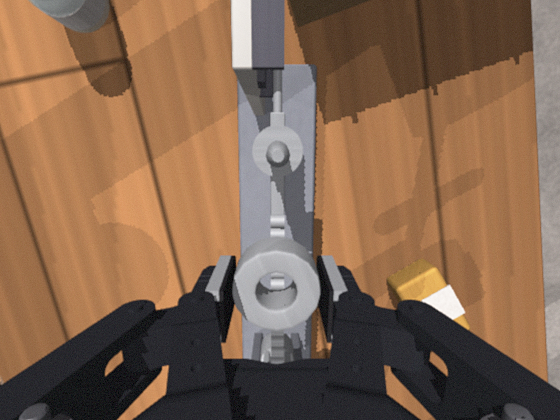

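The held ring's top face is around (277,288), the stem tip at (277,152) with its seat disc around it, all nearly in line with the jaw's plane. I compute the ring and stem in the same camera frame, from depth.

```bash
python3 - <<'E'
from h import *
c=load('near'); M=c['mount']; v,u=np.mgrid[0:420,0:560]; d=c['depth']
T=np.stack([(u-c['cx'])/c['f']*d,(v-c['cy'])/c['f']*d,d],-1)@M[:3,:3].T+M[:3,3]; T[d==0]=np.nan
hsv=cv2.cvtColor(c['image'],cv2.COLOR_BGR2HSV)
def comp(m,box):
    mm=np.zeros((420,560),np.uint8); u0,u1,v0,v1=box; mm[v0:v1,u0:u1]=m[v0:v1,u0:u1]; return mm.astype(bool)
r=comp((hsv[...,2]>70)&(T[...,2]<12),(238,318,230,340))
zs=T[r][:,2]; print('ring z hist',np.histogram(zs,bins=np.arange(-8,13,1)))
from scipy.optimize import least_squares
zt=np.percentile(zs,10)
for th in(2.5,4):
    t=r&(T[...,2]<zt+th); p=T[t][:,:2]; ct=cv2.convexHull((p*100).astype(np.float32)); (x,y),rad=cv2.minEnclosingCircle(ct); print('top face',zt,len(p),x/100,y/100,rad/100, p.min(0),p.max(0))
s=comp(T[...,2]<90,(245,310,120,185)); q=T[s]; zz=q[:,2]
print('stem hist',np.histogram(zz,bins=np.arange(36,92,3)))
z0=np.nanmin(zz)
for a,b in((-1,6),(6,12),(12,20),(20,32),(32,42)):
    w=q[(zz>z0+a)&(zz<=z0+b)]; 
    if len(w): print(a,b,len(w),w.mean(0).round(2),w.min(0).round(1),w.max(0).round(1))
seat=s&(T[...,2]>z0+33)&(T[...,2]<z0+42)
ct=cv2.findContours(seat.astype(np.uint8),cv2.RETR_EXTERNAL,cv2.CHAIN_APPROX_NONE)[0]; k=max(ct,key=len); print(cv2.fitEllipse(k))
e=cv2.fitEllipse(k)[0]; print('z0',z0)
def tool(u,v,zt):
    dd=M[:3,:3]@np.array([(u-c['cx'])/c['f'],(v-c['cy'])/c['f'],1]); ee=M[:3,3]; return ee+dd*(zt-ee[2])/dd[2]
print('seat c',tool(*e,z0+37)); print('tipcentre', tool(277.5,153,z0+2))
E
```

```text
ring z hist (array([   0,    0,    0,    0,    0,    0,    0,   20,  817, 2529,  796,
        188,  103,  116,  103,  111,  112,   95,   83,  106]), array([-8, -7, -6, -5, -4, -3, -2, -1,  0,  1,  2,  3,  4,  5,  6,  7,  8,
        9, 10, 11, 12]))
top face 0.8235303180858153 4243 -1.258419952392578 -0.8486331939697266 20.163936767578125 [-20.93164971 -17.61432204] [18.87630235 17.74309803]
top face 0.8235303180858153 4429 -1.149677734375 -1.0088233184814452 20.2010693359375 [-20.93164971 -17.61432204] [18.87630235 17.74309803]
stem hist (array([  0,   0,   0,   0,   0,   1, 197, 209,  53,   4,   4,   9,   4,
         3,   2,   0,   3,   6]), array([36, 39, 42, 45, 48, 51, 54, 57, 60, 63, 66, 69, 72, 75, 78, 81, 84,
       87, 90]))
-1 6 397 [ 5.368e+01 -5.000e-02  5.713e+01] [47.  -6.3 53.9] [59.9  6.8 59.8]
6 12 67 [54.45  0.11 60.74] [46.9 -7.  59.9] [60.4  6.8 65.4]
12 20 14 [58.81 -0.12 69.53] [57.1 -6.  66.6] [60.4  5.9 73.4]
20 32 10 [ 5.998e+01 -1.000e-02  7.849e+01] [59.6 -3.1 73.9] [60.4  3.1 85. ]
32 42 7 [59.03 -2.75 87.69] [57.3 -5.8 86. ] [60.4  2.6 88.9]Traceback (most recent call last):
  File "<stdin>", line 20, in <module>
cv2.error: OpenCV(4.12.0) /io/opencv/modules/imgproc/src/shapedescr.cpp:361: error: (-201:Incorrect size of input array) There should be at least 5 points to fit the ellipse in function 'fitEllipseNoDirect'
```

```bash
python3 - <<'E'
from h import *
s=bot.read_state(); p0=np.array(s['ee_pos']); Rt=rot(s['tool_rot'])
A=p0+Rt@[54.4,0,0]; print(A, Rt[:,2])
bot.servo_line(A,speed=80)
e=Rt.T@(np.array(bot.read_state()['ee_pos'])-p0); print('err',e)
off=np.array([54.4,0,0])-e; off[2]=0; A=A+Rt@off
bot.servo_line(A+Rt@[0,0,29],speed=60)
f0=bot.read_state()['ft_force']; print(Rt.T@(bot.read_state()['ee_pos']-p0),f0)
for t in(38,46,54,62,66,68.5):
    h=bot.servo_line(A+Rt@[0,0,t],speed=40,until_force=5); s=bot.read_state()
    print(t,h,(Rt.T@(s['ee_pos']-p0)).round(2),(s['ft_force']-f0).round(2),s['clock'])
    if h: break
c=cam('wrist'); save(c,'fit'); cv2.imwrite('pics/fit.png',c['image'])
E
```

```text
[599.49862753 250.13146847 310.85901432] [ 0.01893469  0.09789417 -0.99501669]
err [5.41926372e+01 2.31271507e-02 1.06600618e-01]
[5.46578518e+01 1.57332069e-02 2.89047998e+01] [ 0.32478155  0.18653929 -1.10904753]
38 False [54.57 -0.1  38.3 ] [-0.33 -0.66 -0.77] 15.15
46 False [54.54 -0.09 46.36] [-0.1  -0.21 -0.71] 15.5
54 False [54.55 -0.09 54.35] [-0.21 -0.51  0.33] 15.85
62 False [54.56 -0.11 62.36] [-0.64  0.02 -1.33] 16.2
66 False [54.56 -0.1  66.3 ] [-0.17 -0.71 -1.1 ] 16.45
68.5 False [ 5.455e+01 -6.000e-02  6.865e+01] [-0.24  0.12 -1.27] 16.7
```

View pics/fit.png

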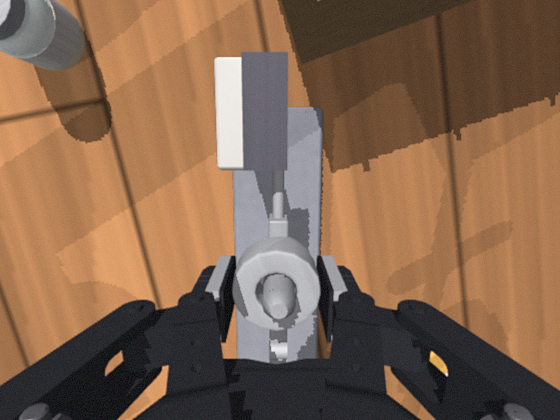

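The stem tip pokes through the bore at (278,293), so I release, back off and look at the seated ring and the poise.

```bash
cat >> h.py <<'E'
def toolpts(c):
    M=c['mount']; v,u=np.mgrid[0:420,0:560]; d=c['depth']
    T=np.stack([(u-c['cx'])/c['f']*d,(v-c['cy'])/c['f']*d,d],-1)@M[:3,:3].T+M[:3,3]; T[d==0]=np.nan; return T
E
python3 - <<'E'
from h import *
s=bot.read_state(); p=s['ee_pos']; Rt=rot(s['tool_rot'])
bot.move_gripper(56); bot.dwell(.4)
bot.servo_line(p+Rt@[0,0,-70],speed=150)
bot.servo_line(p+Rt@[-130,0,-70],speed=200); bot.dwell(.3)
c=cam('wrist'); save(c,'po'); cv2.imwrite('pics/po.png',c['image']); s=bot.read_state(); print(s['ee_pos'],s['clock'])
P=pts(c); T=toolpts(c); hsv=cv2.cvtColor(c['image'],cv2.COLOR_BGR2HSV)
for n,(x,y,z) in dict(ring=(600,254,220),grip=(564,63,255)).items(): print(n,np.round(proj(c,(x,y,z))))
m=(hsv[...,2]<60)&(P[...,2]>235)&(abs(P[...,0]-564)<25)&(abs(P[...,1]-63)<35); print('grip',m.sum())
t=m&(P[...,2]>np.nanmax(P[m][:,2])-5); print('world',P[t].mean(0).round(1),P[t].min(0).round(1),P[t].max(0).round(1)); print('tool',T[t].mean(0).round(1),T[t].min(0).round(1),T[t].max(0).round(1))
m=(abs(P[...,0]-600)<25)&(abs(P[...,1]-255)<30)&(P[...,2]>195); w=P[m]; print(np.histogram(w[:,2],bins=np.arange(195,262,4)))
E
```

```text
[575.73631819 123.52073756 299.29684669] 19.2333
ring [277.  32.]
grip [276. 358.]
grip 956
world [566.   69.1 261. ] [558.3  63.5 258.4] [573.6  74.1 263.4]
tool [-58.9   0.4  32.5] [-65.1  -7.   30.1] [-54.4   7.8  35.5]
(array([   0,    0,    0,   40,  374,   36,  104,  107,  137,  157, 2058,
        433,   62,  104,  310,  121]), array([195, 199, 203, 207, 211, 215, 219, 223, 227, 231, 235, 239, 243,
       247, 251, 255, 259]))
```

View pics/po.png

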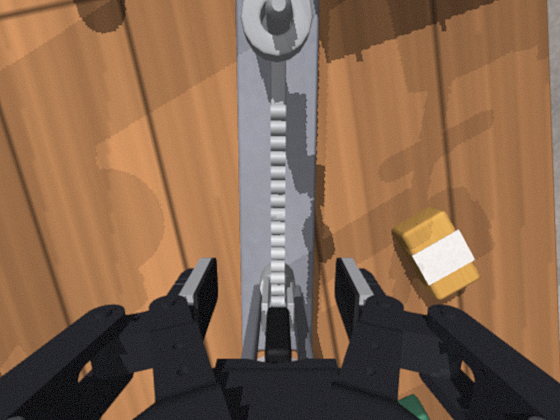

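The ring is down on its seat around (278,15), with its top about 18 mm below the stem tip. The beam is still up at its stop, and the grip is at (278,335), at about the 10 mm notch. Next I grip it and slide it 60 mm along the tilted beam.

```bash
cat >> h.py <<'E'
def tilt(c):
    "seated ring's top height -> tilt"
    P=pts(c); m=(np.hypot(P[...,0]-600,P[...,1]-256)<24)&(P[...,2]>180)&(P[...,2]<275)
    z=P[m][:,2]; h,b=np.histogram(z,bins=np.arange(180,276,1)); h=np.convolve(h,np.ones(4),'same'); k=b[np.argmax(h)]
    zt=np.median(z[abs(z-k)<4]); return m.sum(),zt,(zt-212.5)/263
E
python3 - <<'E'
from h import *
print('before',tilt(load('po')))
s=bot.read_state(); p=s['ee_pos']; Rt=rot(s['tool_rot']); np.savez('ref.npz',p=p,Rt=Rt)
bot.servo_line(p+Rt@[-65.5,0.3,0],speed=100)
bot.servo_line(p+Rt@[-65.5,0.3,50],speed=100,until_force=8)
bot.move_gripper(8,20); s=bot.read_state(); print(s['grip_width'],s['grip_force'],s['ft_force'])
bot.servo_line(p+Rt@[-5.5,0.3,50],speed=40); s=bot.read_state(); print(Rt.T@(s['ee_pos']-p),s['ft_force'],s['grip_width'])
bot.move_gripper(40); bot.dwell(1.8); c=cam('wrist'); save(c,'t1'); print(tilt(c),bot.read_state()['clock'])
cv2.imwrite('pics/t1.png',c['image'])
E
```

```text
before (np.int64(3840), np.float64(237.87431390458747), np.float64(0.09648028100603599))
15.264495512357685 25.747333467006683 [ 5.52449656 -1.33549389  0.10208958]
[-5.45377613  0.94588746 49.40121113] [ 5.3213501  -0.99331213 -0.40104023] 15.655359503691322
(np.int64(1883), np.float64(236.39004927055578), np.float64(0.09083668924165696)) 24.975
```

View pics/t1.png

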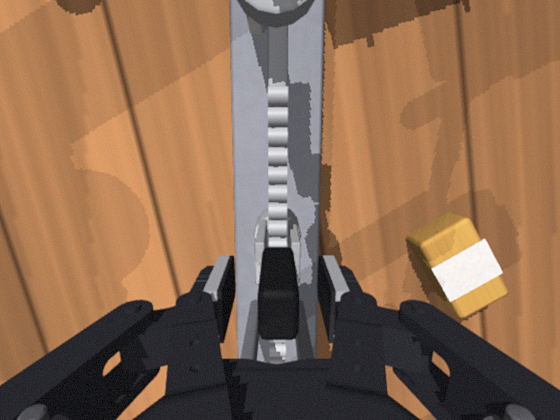

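The poise (grip top at (278,262)) has moved with the hand and the beam is still up, so I move it 40 mm further.

```bash
cat >> h.py <<'E'
def slide(x0,x1,y=1.1,wait=1.8,name='t',z=50):
    r=np.load('ref.npz'); p,Rt=r['p'],r['Rt']
    bot.servo_line(p+Rt@[x0,y,z],speed=60)
    bot.move_gripper(8,20); print(bot.read_state()['ft_force'].round(2))
    bot.servo_line(p+Rt@[x1,y,z],speed=40); s=bot.read_state(); print(s['ft_force'].round(2),s['grip_width'])
    bot.move_gripper(40); bot.dwell(wait); c=cam('wrist'); save(c,name); print(tilt(c),bot.read_state()['clock'])
    T=toolpts(c); hsv=cv2.cvtColor(c['image'],cv2.COLOR_BGR2HSV); m=(hsv[...,2]<60)&(abs(T[...,1])<12)&(abs(T[...,0])<25)&(T[...,2]<0)&(T[...,2]>-45)
    print('grip top in tool',m.sum(),T[m].min(0).round(1),T[m].max(0).round(1),np.median(T[m],0).round(1)); return c
E
python3 - <<'E'
from h import *
c=slide(-5.5,34.5,name='t2')
E
```

```text
[-0.68 -0.15  0.67]
[ 1.32  0.87 -1.45] 15.910653828571094
(np.int64(5283), np.float64(210.02152447732715), np.float64(-0.009423861302938602)) 28.9083
grip top in tool 293 [-3.9 -7.5 -1.8] [14.6  5.5 -0. ] [ 0.5 -0.6 -0.4]
```

```bash
python3 - <<'E'
from h import *
p=np.array(bot.read_state()['ee_pos'])
bot.servo_line(p+[0,0,75],speed=120)
b=np.array([.184,.983,0])
bot.servo_line(p+[0,0,75]-20*b,speed=100); bot.dwell(1.5)
c=cam('wrist'); print(tilt(c)); bot.servo_line(p+[0,0,75]-20*b+[-150,0,20],speed=200); bot.dwell(1); 
s=cam('scene'); t=cam('top'); print(tilt(t),bot.read_state()['clock'])
im=[cv2.resize(x,(800,h),interpolation=cv2.INTER_CUBIC) for x,h in((s['image'][160:265,215:425],380),(c['image'][20:170,180:480][:, :],220))]
cv2.imwrite('pics/end.png',np.vstack(im)[:600])
E
```

```text
(np.int64(2655), np.float64(209.4683072585042), np.float64(-0.011527348826980185))
(np.int64(211), np.float64(209.68445255229517), np.float64(-0.010705503603440419)) 33.5917
```

View pics/end.png

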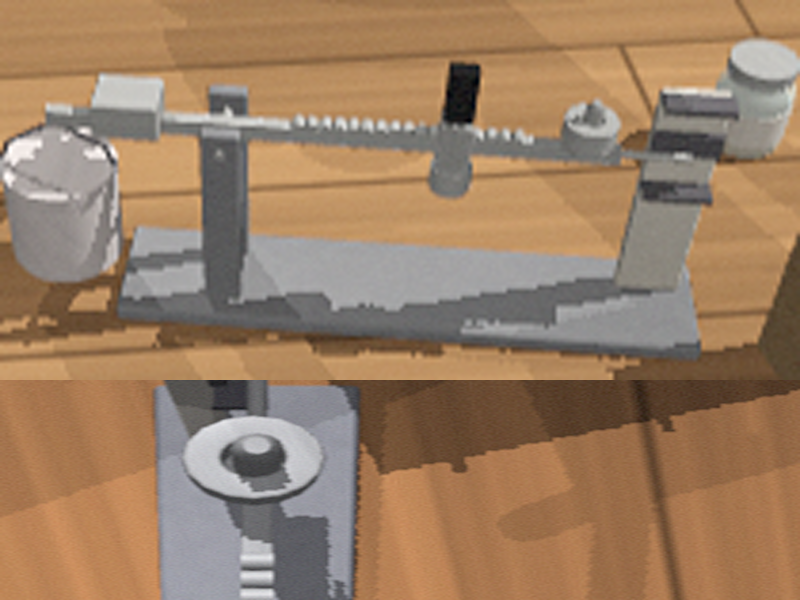

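The ring sits on its seat at (590,135) with the stem through it, and the poise stands at (460,95). The pointer at (680,155) is near the middle band, but it lies in front of it, so I check the parallax by depth before handing in.

```bash
python3 - <<'E'
from h import *
s=cam('scene'); P=pts(s); v=s['image'].max(2)
# crop scale 800/210=3.81,380/105=3.62
u0,v0=215+690/3.81,160+140/3.62
for r in range(int(v0)-10,int(v0)+18):
    print(r,[(int(v[r,u]),*P[r,u].round().astype(int)) for u in (391,395,399)])
E
```

```text
188 [(113, np.int64(610), np.int64(312), np.int64(228)), (119, np.int64(610), np.int64(323), np.int64(227)), (123, np.int64(612), np.int64(333), np.int64(228))]
189 [(106, np.int64(614), np.int64(310), np.int64(228)), (107, np.int64(613), np.int64(322), np.int64(226)), (125, np.int64(615), np.int64(332), np.int64(227))]
190 [(86, np.int64(617), np.int64(310), np.int64(227)), (87, np.int64(621), np.int64(319), np.int64(229)), (106, np.int64(618), np.int64(331), np.int64(226))]
191 [(88, np.int64(616), np.int64(311), np.int64(222)), (72, np.int64(618), np.int64(321), np.int64(223)), (63, np.int64(625), np.int64(329), np.int64(229))]
192 [(135, np.int64(601), np.int64(319), np.int64(205)), (114, np.int64(619), np.int64(321), np.int64(221)), (112, np.int64(621), np.int64(331), np.int64(222))]
193 [(145, np.int64(599), np.int64(320), np.int64(200)), (144, np.int64(600), np.int64(331), np.int64(200)), (146, np.int64(603), np.int64(341), np.int64(203))]
194 [(145, np.int64(600), np.int64(321), np.int64(197)), (147, np.int64(602), np.int64(331), np.int64(198)), (144, np.int64(602), np.int64(
[... 2786 characters left out ...]
]
212 [(61, np.int64(611), np.int64(329), np.int64(139)), (111, np.int64(611), np.int64(340), np.int64(138)), (107, np.int64(613), np.int64(351), np.int64(139))]
213 [(84, np.int64(616), np.int64(327), np.int64(140)), (112, np.int64(616), np.int64(338), np.int64(139)), (112, np.int64(616), np.int64(350), np.int64(139))]
214 [(101, np.int64(619), np.int64(326), np.int64(140)), (101, np.int64(622), np.int64(336), np.int64(141)), (101, np.int64(619), np.int64(349), np.int64(137))]
215 [(83, np.int64(620), np.int64(327), np.int64(136)), (79, np.int64(623), np.int64(336), np.int64(138)), (75, np.int64(625), np.int64(347), np.int64(139))]<stdin>:6: RuntimeWarning: invalid value encountered in cast
```

```bash
python3 -c "
from rig import bot
print(bot.read_state()['clock']); print(bot.finish_job())"
```

```text
33.6417
the job is handed in; nothing more can be done
None
```

The job is handed in: the ring sits on its seat, the poise is at about the 110 mm notch, and the pointer rests about 3–4 mm below the band's middle (the band reaches 11 mm each way), with the arm clear and 34 s on the clock.

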